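Square a carton in the jig corner and hold it pressed

ROBOT

A 6-joint arm with a two-finger parallel gripper is mounted at the origin on a cart in front of the work surface, level with it; the furniture and walls round the work are solid. World frame = base frame: x ahead of the robot, y to its left, z up, the work surface at z = 0. Lengths are in mm, angles in rad, forces in N, time in s.
With the tool pointing down it reaches from about 350 to 975 mm from the base axis. Payload 7.1 kg.
Tool frame: the origin (TCP) lies at the very end of the fingers, on their centre line; the grasp point (between the pads) lies 19 mm behind it (ctrl.grasp_offset is the distance from the TCP to the grasp point, in mm); z points along the fingers, y is the line along which they close (so a half turn about z gives the same grasp; the last joint's range is limited). The gripper opens to 88 mm and grips with 3 to 60 N. Pads are 20 mm wide; open, the fingers measure 115 mm over their backs; the gripper's body (75 mm by 178 mm) begins 61 mm behind the grasp point.
Start: joints at [1.275, 0.423, 1.63, -0, 1.089, -0.019], TCP at [170.768, 601.201, 222.675] pointing down, gripper open.
Joint ranges: [-3, 3], [-0.9, 2.11], [0.09, 2.58], [-1.31, 4.45], [0.11, 2.69], [-2.54, 2.54]. Speed limits (rad/s): [2.39, 2.39, 3.01, 3.14, 3.14, 3.14].

INTERFACE

Orientations are given as a rotation vector (axis times angle).
In Python, from workcell import ctrl, viewer, ticket, models gives the robot as it stands.
- The arm moves only by the tool play_rows, never from a script. Its arguments are lists of equal length, an entry for each row: "dp": the shift along the world's x, y, z in mm, a list of three; "yaw": the turn about the world's z in degrees. In form: {"dp": [[tx, ty, tz], ...], "yaw": [yaw, ...]}. A call has 1 to 8 rows; each row shifts and turns the commanded pose from where the row before left it; what a row does not reach is not made up. A row lasts 1/12 s, in which the tool goes at most 41.7 mm and 7.16 degrees, less where a joint would pass 70% of its speed; a pose out of reach is approached as far as the arm can. A call is refused whole if a number of a shift passes 41.7 or a number of a turn 7.16, either way. A call with a gripper value outside its range is refused whole. "gripper" is the closure, from 0 (fully open) to 1 (shut), set as the call begins (left out, the last holds). The fingers move at their own pace and stop on an object; the grip force is fixed at half the most. Time passes only in rows, so rows that do not move let the fingers close. It gives the time, the measured TCP pose, the force, the opening and the grip force at its end, in the units of the state.
- ctrl.get_obs(): the state, without advancing time (a new reading comes with each control period).
- viewer.get_image(name): name is "scene" or "top" or "wrist"; returns a dict with "pixels" (420x560x3 uint8, red, green, blue), "range_z" (420x560 float32, mm along the optical axis (not along the pixel's ray), 0 where there is no reading), "fx", "fy", "cx", "cy" (pixels), "T" (4x4, takes a point from camera to world coordinates); the wrist camera has in their place "hand_eye" (4x4, takes a point from camera to tool coordinates, whose origin is the TCP and whose axes are the flange's). Camera axes: x right, y up, looking along -z (the intrinsics and any distortion apply to the point x, -y, -z); pixel columns grow to the right and rows downward; lengths in mm; the calibration is good to about 2 mm. A picture is of the moment at which its call begins: read the wrist's pose just before it.
- ticket.close_job(): hands the job in; it is judged then, once.
Trained networks look in a picture, given as the dict that the camera call returned (one of the last four; its "shot" number tells which), for a name from the list of things; names that differ only in an ending like _2 or _b are one class to them, and where a whole thing is asked for, a point or a joint stands for the part that bears it (a point fixed in the world has none). Each returns a list of dicts, best first, with "conf" (0 to 1); they miss things now and then, are a little off and sometimes report something else, mostly with a low value. They report only what shows in the picture. A call takes as long as a camera call. They do not tell look-alikes from the thing itself.
- models.look_for(picture, name): "bbox" ([centre column, centre row, width, height] in pixels, round what is visible of it).
- models.landmark_of(picture, name): "location" ([column, row] in pixels: a listed point, or the origin of a listed thing).
The state is a dict: "t": time; "qpos": joint angles; "qvel": joint speeds; "joint_torque": joint torques, N m; "ee_pos": TCP position; "orientation": TCP orientation; "ft_force": force on the tool from outside, world axes, zero at the start; "moment": the same for the moment, N m; "width": finger opening in mm; "grasp_force": force on a finger pad.
Only numpy, scipy, OpenCV 4.12 (cv2) and the standard library are available. Lean on these libraries where they do the work, as an engineer would, in place of code of your own. Each camera call takes 0.05 s, during which the arm holds its last target. There are 200 camera calls.

TASK

The small white carton has to be held square while its seam sets: put it upright, as it stands now, into the corner of the wooden squaring jig, one side flush against the tall fence and the neighbouring side up against the low red stop block, then press it with one steady, moderate diagonal push (about 10 to 20 N in all) down onto the jig's bed and against the fence at the same time, and finish while still holding that push with the gripper; do not let go. Leave the other things on the worktop where they are.

Things in the scene. Friction and masses are not known exactly. Their poses are not given: they have to be found in the camera images.
- carton: the small white cardboard carton, rigid, loose, 60 x 60 mm square and 50 mm high, about 0.06 kg; origin at the centre of its underside, x and y square to its sides, z up. May be gripped across either pair of facing sides (60 mm). It stands on the worktop
- corner (a point): the jig's inner corner, at bed height where the fence's face meets the stop block's face. x points square into the fence, y along the fence away from the stop block, z up. The carton fits with its centre at x = -30 mm, y = +30 mm, z = 0. The whole jig (150 mm in x, 170 mm in y) is fixed to the worktop, but placed and turned anew each time
- bed: the jig's plywood bed, 150 x 170 mm, its top 12 mm above the worktop; x and y as for the corner; origin 8 mm below the bed's top, under the middle of the bed (53 mm from the fence's face, 55 mm from the stop block's face). Fixed
- fence: the jig's tall brown wooden fence along the far edge of the bed, 170 mm long in y, 20 mm thick, rising 42 mm above the bed; origin in the middle of its underside, axes as for the corner; its face towards the robot is 10 mm in front of the origin. Fixed
- stop_block: the jig's low red stop block at the fence's right-hand end, 70 mm long in x, 24 mm in y, only 18 mm high above the bed, so a finger beside the carton can stay above it; origin in the middle of its underside, axes as for the corner; its stop face is at y = +12 mm. Fixed
- brown_carton: bystander: brown carton 55 x 75 x 38 mm, loose, origin centre of underside
- jar: bystander: clear jar of clips with a yellow lid, 66 mm wide, 95 mm high, loose, origin centre of underside
- marker: bystander: black and white marker pen 132 mm long (in y), 15 mm thick, lying loose, origin at the middle of its underside
- tape: bystander: roll of brown tape lying flat, 100 mm across, 48 mm high, loose, origin centre of underside
Not all that is in view belongs to the job. Of the things that look like the carton, the smaller one is meant.

How it is judged (in metres and radians):
At the end, for the whole second after the job is handed in: The carton stands upright (within 0.06 rad) and square to the jig (within 0.06 rad) on the bed, within 4 mm of touching the fence and 5 mm of touching the stop block, still, and the fingers keep pressing it: 1.5 to 45 N on the fence and 2 to 45 N on the bed at the same time, through the last second (x of carton in the frame of corner between -0.034 and -0.027 m and y of carton in the frame of corner between 0.0265 and 0.035 m and z of carton in the frame of corner between -0.003 and 0.004 m and angle between carton's own z axis and vertical below 0.06 rad and (angle between the x axis of carton and the x axis of corner, either way round below 0.06 rad or angle between the y axis of carton and the x axis of corner, either way round below 0.06 rad) and contact force between carton and fence between 1.5 and 45 N and contact force between carton and bed between 2 and 45 N and contact force between carton and the fingers above 2 N and linear speed of carton below 0.02 m/s); the arm keeps its last pose, push and grip.
It fails at once if the brown carton is moved more than 30 mm (distance of brown_carton from where it was at the start of the episode above 0.03 m).
It fails at once if the clip jar is moved more than 30 mm (distance of jar from where it was at the start of the episode above 0.03 m).
It fails at once if the marker pen is moved more than 30 mm (distance of marker from where it was at the start of the episode above 0.03 m).
It fails at once if the tape roll is moved more than 30 mm (distance of tape from where it was at the start of the episode above 0.03 m).
It also fails if it takes over 32 s, if anything falls off the work surface, if the arm or the gripper's body presses on something with over 40 N, if the wrist force passes 120 N, or if a joint passes its speed limit or range.

## Working session

There is one attempt and no reset: what is moved stays moved. The work goes in short steps, Python scripts to look and compute and a tool call to move; the robot and the scene stay as the last step left them, time stands still between calls to the robot, and variables do not carry over. Pictures are saved under pics/ and viewed, at most 10 in all, crops included, and the job is handed in when it is done.

Besides the shell and the picture viewer there is one more tool, called after "Emit:" in YAML: its name, and indented under it one key for each argument. play_rows: Moves the arm, as the interface text tells. Its arguments: {"type":"object","properties":{"dp":{"type":"array"},"yaw":{"type":"array"},"gripper":{"type":"number"}},"required":["dp","yaw"]}

```bash
mkdir -p pics; cat > h.py <<'E'
import numpy as np, cv2
from workcell import ctrl, viewer, ticket, models
from scipy.spatial.transform import Rotation as R
def shot(n):
    o=ctrl.get_obs(); p=viewer.get_image(n)
    if 'T' in p: T=np.array(p['T'])
    else:
        W=np.eye(4); W[:3,:3]=R.from_rotvec(o['orientation']).as_matrix(); W[:3,3]=o['ee_pos']; T=W@np.array(p['hand_eye'])
    return p,T
def ray(p,T,c,r):
    d=np.array([(c-p['cx'])/p['fx'],-(r-p['cy'])/p['fy'],-1.]); return T[:3,:3]@d,T[:3,3]
def atz(p,T,c,r,z):
    d,o=ray(p,T,c,r); return o+d*(z-o[2])/d[2]
def cloud(p,T):
    h,w=p['range_z'].shape; v,u=np.mgrid[:h,:w]; z=p['range_z']
    X=np.stack([(u-p['cx'])/p['fx']*z,-(v-p['cy'])/p['fy']*z,-z],-1)
    return X@T[:3,:3].T+T[:3,3]
def save(p,n): cv2.imwrite('pics/'+n,cv2.cvtColor(np.asarray(p['pixels']),cv2.COLOR_RGB2BGR))
E
python3 - <<'E'
from h import *
print(ctrl.get_obs())
for n in ['top','scene']:
    p,T=shot(n); save(p,n+'0.png'); C=cloud(p,T)
    print(n,[k for k in p if k not in('pixels','range_z')],T[:3,3].round())
    for k in ['carton','corner','bed','fence','stop_block','brown_carton','jar','marker','tape']:
        for f,key in((models.look_for,'bbox'),(models.landmark_of,'location')):
            for d in f(p,k)[:3]:
                b=np.array(d[key]); q=C[int(np.clip(b[1],0,419)),int(np.clip(b[0],0,559))]
                print(k,key,b.round(),round(d['conf'],2),q.round())
E
```

```text
{'t': 0.0, 'qpos': array([ 1.27498334e+00,  4.23824619e-01,  1.63069857e+00,  3.37482584e-06,
        1.08861273e+00, -1.89936043e-02]), 'qvel': array([-2.06901315e-04,  1.28201986e-04,  1.32402181e-03,  8.34791676e-04,
        4.70111993e-05,  8.71447513e-04]), 'joint_torque': array([ 1.05938001e-03, -5.44605732e+01, -2.73679286e+01,  6.45125401e-02,
        2.25937483e-02, -6.14262603e-05]), 'ee_pos': array([170.61607796, 600.67165468, 221.90846849]), 'orientation': array([-4.33408382e-01, -3.11130477e+00,  2.39326058e-03]), 'ft_force': array([-0.03145225, -0.14452557, -0.89136704]), 'moment': array([-0.01334585,  0.03639988,  0.0141021 ]), 'grasp_force': 0.0, 'width': 88.00411725505019}
top ['fx', 'fy', 'cx', 'cy', 'T', 'shot'] [ 341.   52. 1121.]
carton bbox [268. 229.  34.  33.] 0.97 [515.  60.  52.]
carton bbox [276. 296.  54.  56.] 0.72 [369.  43.  68.]
carton location [269. 231.] 0.88 [508.  58.  53.]
carton location [275. 295.] 0.84 [373.  43.  68.]
carton location [164. 219.] 0.25 [535. 294.  27.]
corner bbox [139. 240.  86.  73.] 0.64 [489. 353.  12.]
corner location [168.
[... 1850 characters left out ...]
block location [198. 262.] 0.59 [489. 292.  30.]
brown_carton bbox [234. 181.  36.  28.] 0.64 [-162.  509.  623.]
brown_carton location [233. 185.] 0.96 [714. 110.  19.]
jar bbox [415. 191.  36.  48.] 0.85 [ 427. -188.   68.]
jar location [411. 206.] 0.92 [ 429. -187.   25.]
marker bbox [268. 290.  72.  28.] 0.68 [377. 205.  13.]
marker bbox [415. 191.  34.  53.] 0.54 [ 428. -190.   64.]
marker location [266. 290.] 0.86 [380. 210.  12.]
marker location [178. 200.] 0.47 [703. 247.  28.]
tape bbox [165. 282. 118. 104.] 0.71 [490. 355.  13.]
tape bbox [176. 192.  43.  39.] 0.58 [708. 249.  50.]
tape bbox [268. 291.  70.  25.] 0.26 [377. 207.  11.]
tape location [174. 197.] 0.92 [704. 254.  38.]
```

```bash
python3 - <<'E'
from h import *
p,T=shot('top'); C=cloud(p,T)
im=cv2.cvtColor(np.asarray(p['pixels']),cv2.COLOR_RGB2BGR)
cv2.imwrite('pics/crop1.png',cv2.resize(im[110:330,80:330],None,fx=2.7,fy=2.7,interpolation=cv2.INTER_CUBIC))
def fit(name,c,r,w,h,z0,z1):
    m=np.zeros(C.shape[:2],bool); m[r-h:r+h,c-w:c+w]=1
    m&=(C[...,2]>z0)&(C[...,2]<z1)
    q=C[m][:,:2].astype(np.float32); (x,y),s,a=cv2.minAreaRect(q); print(name,len(q),round(x,1),round(y,1),np.round(s,1),round(a,1),'med z',np.median(C[m][:,2]).round(1), q.mean(0).round(1))
fit('small',268,229,25,25,42,60)
fit('big',276,296,35,33,60,80)
fit('fence',140,210,55,30,46,62)
fit('stop',168,234,14,22,24,38)
fit('bed',140,240,55,45,6,18)
E
```

```text
small 746 516.9 60.5 [60.3 59.8] 13.4 med z 49.7 [516.4  60.4]
big 1677 371.9 41.9 [85.  85.3] 47.7 med z 70.2 [371.6  42.1]
fence 715 551.7 349.2 [170.6  20.8] 86.4 med z 53.4 [551. 348.]
stop 372 507.2 281.6 [79.3 54.8] 13.0 med z 29.5 [505.1 284.1]
bed 3966 494.2 338.7 [199.1 195. ] 86.8 med z 11.5 [475.2 357.8]
```

View pics/crop1.png

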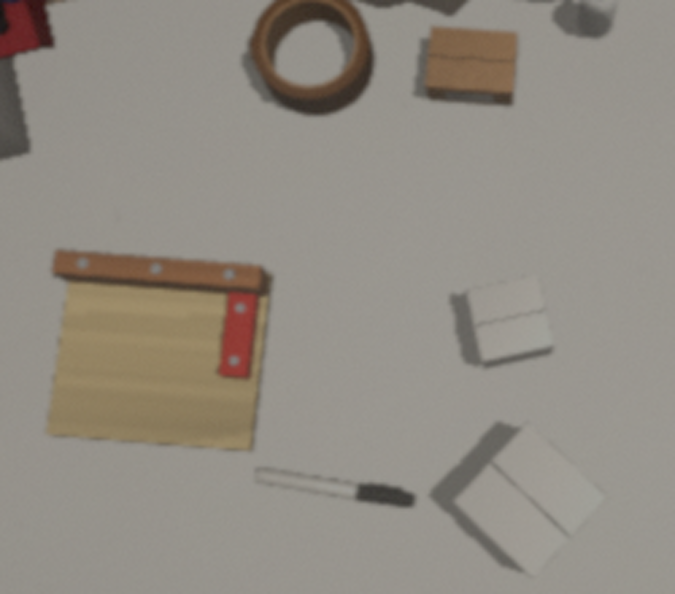

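Two look-alikes in the top view: a white box at (268,229), fitted at 60x60 mm and 50 mm high, and one at (276,296), about 85x85 mm and 70 mm high. The first fits both the size and "the smaller one", and the crop confirms it. The jig is at left, with the fence at the far edge and the red stop on the right. I'm moving over the jig first to look with the wrist camera.

Emit:
play_rows:
  dp:
    - [30,-26,0]
    - [30,-26,0]
    - [30,-26,0]
    - [30,-26,0]
    - [30,-26,0]
    - [30,-26,0]
    - [30,-26,0]
    - [30,-26,0]
  yaw: [1.5,1.5,1.5,1.5,1.5,1.5,1.5,1.8]
  gripper: 0

```text
t: 2.62
ee_pos: [412.0, 391.8, 222.9]
orientation: [0.095, 3.14, 0.001]
ft_force: [0.6, 1.2, 0.6]
width: 88.2
grasp_force: 0.0
```

Emit:
play_rows:
  dp:
    - [30,-26,5]
    - [30,-26,5]
    - [0,0,0]
    - [0,0,0]
  yaw: [0,0,0,0]

```text
t: 2.95
ee_pos: [472.3, 339.9, 233.0]
orientation: [0.104, 3.139, 0.001]
ft_force: [-0.3, 0.1, -0.3]
width: 87.7
grasp_force: 0.0
```

```bash
python3 - <<'E'
from h import *
p,T=shot('wrist'); save(p,'w1.png'); C=cloud(p,T)
print(T[:3,3],p['fx'])
for k in ['corner','fence','stop_block','bed']:
    print(k,[(np.round(d['location']),round(d['conf'],2)) for d in models.landmark_of(p,k)[:2]])
for z0,z1 in((47,60),(24,36),(6,17)):
    m=(C[...,2]>z0)&(C[...,2]<z1); print(z0,m.sum(),C[m].mean(0).round(1),C[m].min(0).round(),C[m].max(0).round())
E
```

```text
[387.19205036 344.45309668 395.89764701] 327.26487416480387
corner [(array([248., 234.]), 0.7), (array([236., 204.]), 0.43)]
fence [(array([292., 242.]), 0.81)]
stop_block [(array([235., 208.]), 0.82)]
bed [(array([289., 188.]), 0.97)]
47 8768 [546.3 263.4  52.1] [340.  24.  47.] [803. 665.  60.]
24 5371 [553.4 344.2  30.1] [327.  26.  24.] [825. 683.  36.]
6 18618 [484.5 347.6  12.6] [316.  27.   6.] [855. 696.  17.]
```

View pics/w1.png

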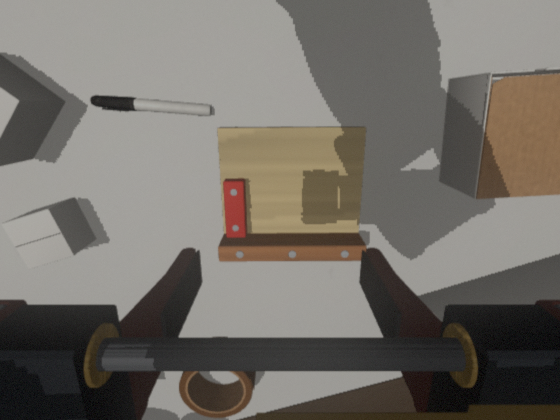

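The wrist view shows the jig square in the picture: bed at (291,180), red stop at (235,208), fence top at (292,253). Next I fit its edges and the small carton at (37,235).

```bash
python3 - <<'E'
from h import *
p,T=shot('wrist'); C=cloud(p,T); im=np.asarray(p['pixels']); hsv=cv2.cvtColor(im,cv2.COLOR_RGB2HSV)
def pl(m,z):
    rr,cc=np.where(m); return np.array([atz(p,T,c,r,z)[:2] for r,c in zip(rr,cc)],np.float32)
def big(m):
    n,l,s,_=cv2.connectedComponentsWithStats(m.astype(np.uint8)); return l==1+np.argmax(s[1:,4])
# fence top by depth
m=np.zeros(im.shape[:2],bool); m[225:270,210:375]=1
F=big(m&(C[...,2]>47)&(C[...,2]<62)); q=pl(F,54); print('fence',len(q),cv2.minAreaRect(q),np.median(C[F][:,2]))
m=np.zeros(im.shape[:2],bool); m[170:245,215:255]=1
S=m&((hsv[...,0]<6)|(hsv[...,0]>172))&(hsv[...,1]>150)
S=big(S); q=pl(S&(C[...,2]>24),30); print('stop',len(q),cv2.minAreaRect(q),np.median(C[S][:,2]))
m=np.zeros(im.shape[:2],bool); m[195:280,0:100]=1
K=big(m&(C[...,2]>44)&(C[...,2]<60)); q=pl(K,50); print('carton',len(q),cv2.minAreaRect(q),np.median(C[K][:,2]))
t=R.from_rotvec(ctrl.get_obs()['orientation']).as_matrix(); print('tool y ang',np.degrees(np.arctan2(t[1,1],t[0,1])))
E
```

```text
fence 2649 ((547.9158935546875, 347.55364990234375), (169.0574188232422, 22.64415168762207), 86.52967834472656) 54.6158387678488
stop 954 ((500.8351135253906, 283.7437438964844), (22.75360679626465, 69.19867706298828), 86.60350799560547) 30.68248322045116
carton 2732 ((513.9151611328125, 62.03312683105469), (60.372276306152344, 65.82429504394531), 13.470227241516113) 50.43130031692036
tool y ang 86.55109144276241
```

Emit:
play_rows:
  dp:
    - [5.4,-34.9,-10]
    - [5.4,-34.9,-10]
    - [5.4,-34.9,-10]
    - [5.4,-34.9,-10]
    - [5.4,-34.9,-10]
    - [5.4,-34.9,-10]
    - [5.4,-34.9,-10]
    - [5.4,-34.9,-10]
  yaw: [2.1,2.1,2.1,2.1,2.1,2.1,2.1,2.2]

```text
t: 3.92
ee_pos: [513.8, 61.4, 152.4]
orientation: [-0.371, 3.119, 0.0]
ft_force: [-0.0, 0.2, 0.5]
width: 87.7
grasp_force: 0.0
```

Emit:
play_rows:
  dp:
    - [0,0,-20]
    - [0,0,-20]
    - [0,0,0]
  yaw: [0,0,0]

```text
t: 4.17
ee_pos: [511.6, 61.8, 109.8]
orientation: [0.364, -3.115, -0.0]
ft_force: [-0.6, 0.2, 0.0]
width: 87.8
grasp_force: 0.0
```

```bash
python3 - <<'E'
from h import *
p,T=shot('wrist'); save(p,'w2.png'); C=cloud(p,T)
o=ctrl.get_obs(); t=R.from_rotvec(o['orientation']).as_matrix(); print(o['ee_pos'],'tool y ang',np.degrees(np.arctan2(t[1,1],t[0,1])))
m=(C[...,2]>44)&(C[...,2]<56)&(np.hypot(C[...,0]-515,C[...,1]-61)<55)
q=C[m][:,:2].astype(np.float32); print(len(q),cv2.minAreaRect(q))
E
```

```text
[512.385763    62.2881463  111.30905461] tool y ang 103.37396015445002
6443 ((514.9550170898438, 58.75164794921875), (60.299522399902344, 60.091705322265625), 13.558207511901855)
```

View pics/w2.png

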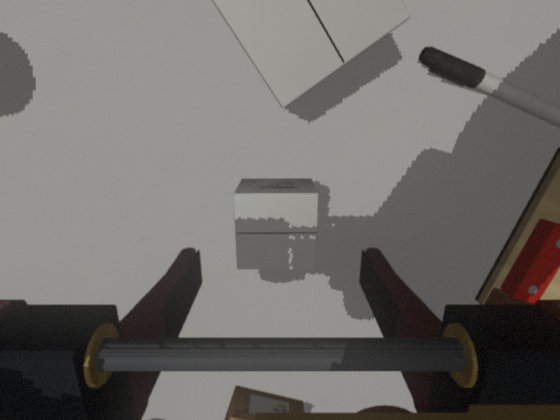

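The carton (276,224) sits square between the fingers, about 3 mm off centre. I'm correcting that and going down to grip.

Emit:
play_rows:
  dp:
    - [3,-3,-20]
    - [0,0,-25]
    - [0,0,-25]
    - [0,0,-15]
    - [0,0,0]
  yaw: [0,0,0,0,0]

```text
t: 4.63
ee_pos: [515.7, 59.9, 26.2]
orientation: [0.367, -3.117, -0.0]
ft_force: [-0.9, -0.2, -0.3]
width: 87.7
grasp_force: 0.0
```

Emit:
play_rows:
  dp:
    - [0,0,0]
    - [0,0,0]
    - [0,0,0]
    - [0,0,0]
    - [0,0,0]
    - [0,0,0]
    - [0,0,0]
    - [0,0,0]
  yaw: [0,0,0,0,0,0,0,0]
  gripper: 1

```text
t: 5.3
ee_pos: [517.7, 59.2, 28.8]
orientation: [-0.365, 3.119, 0.0]
ft_force: [-1.1, 1.9, 7.1]
width: 60.0
grasp_force: 30.0
```

Emit:
play_rows:
  dp:
    - [0,0,20]
    - [0,0,30]
    - [-2,28,15]
    - [-2.5,35,5]
    - [-2.5,35,0]
    - [-2.5,35,0]
    - [-2.5,35,0]
    - [-2.5,35,0]
  yaw: [0,0,-2,-3,-3,-3,-3,-3]

```text
t: 5.97
ee_pos: [502.1, 263.6, 98.2]
orientation: [0.105, 3.139, 0.0]
ft_force: [0.2, 0.4, -1.3]
width: 60.0
grasp_force: 30.0
```

Emit:
play_rows:
  dp:
    - [-2.5,35,0]
    - [-2.5,35,0]
    - [0,3,-5]
    - [0,0,-15]
    - [0,0,-15]
    - [0,0,0]
  yaw: [0,0,0,0,0,0]

```text
t: 6.47
ee_pos: [495.7, 333.8, 60.3]
orientation: [-0.099, -3.136, 0.004]
ft_force: [-0.5, -0.2, 0.2]
width: 59.9
grasp_force: 30.0
```

```bash
python3 - <<'E'
from h import *
print(ctrl.get_obs())
p,T=shot('wrist'); save(p,'w3.png'); C=cloud(p,T)
o=ctrl.get_obs(); t=R.from_rotvec(o['orientation']).as_matrix(); print(o['ee_pos'],'tool y ang',np.degrees(np.arctan2(t[1,1],t[0,1])))
E
```

```text
{'t': 6.4667, 'qpos': array([ 5.72800228e-01,  6.06891710e-01,  1.77517257e+00, -1.63834286e-04,
        7.63992499e-01, -9.34566103e-01]), 'qvel': array([-0.00853882, -0.03145113, -0.01087447,  0.00175548,  0.04712027,
        0.00041272]), 'joint_torque': array([ 4.63253092e-01, -5.81396306e+01, -2.11236638e+01,  3.79259011e-02,
       -5.04563414e-01,  5.00384733e-03]), 'ee_pos': array([495.66292373, 333.78446454,  60.30792732]), 'orientation': array([-0.09931847, -3.1364091 ,  0.00412689]), 'ft_force': array([-0.45653848, -0.16096197,  0.24687388]), 'moment': array([-0.03777703,  0.01353784,  0.00569269]), 'grasp_force': 29.999711215496063, 'width': 59.91164103858701}
[496.2942641  333.92633661  61.44667131] tool y ang 86.34208472507382
```

View pics/w3.png

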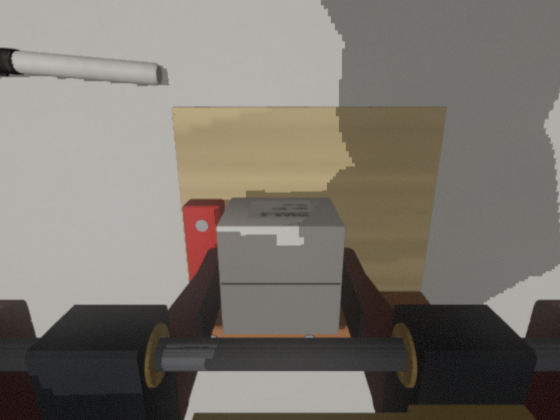

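The carton is held square to the jig, clear of the stop (203,240). I'm lowering it towards the bed.

Emit:
play_rows:
  dp:
    - [0,0,-9]
    - [0,0,-9]
    - [0,0,-2]
    - [0,0,0]
    - [0,0,0]
  yaw: [0,0,0,0,0]

```text
t: 6.93
ee_pos: [497.6, 334.8, 42.7]
orientation: [-0.101, -3.14, 0.0]
ft_force: [-0.3, -0.6, -0.4]
width: 60.0
grasp_force: 30.0
```

Emit:
play_rows:
  dp:
    - [0,0,-1]
    - [0,0,-1]
    - [0,0,0]
    - [0,0,0]
  yaw: [0,0,0,0]

```text
t: 7.27
ee_pos: [497.7, 335.1, 40.9]
orientation: [0.1, 3.14, 0.0]
ft_force: [0.0, 0.2, -0.8]
width: 59.8
grasp_force: 30.0
```

Emit:
play_rows:
  dp:
    - [0,0,-1]
    - [0,0,0]
    - [0,0,0]
  yaw: [0,0,0]

```text
t: 7.52
ee_pos: [497.6, 335.1, 40.8]
orientation: [0.1, 3.14, 0.0]
ft_force: [-2.6, -2.1, 10.4]
width: 59.6
grasp_force: 30.0
```

Emit:
play_rows:
  dp:
    - [0,0,-1]
    - [0,0,0]
    - [0,0,0]
  yaw: [0,0,0]

```text
t: 7.77
ee_pos: [497.6, 335.1, 40.8]
orientation: [0.1, 3.14, 0.0]
ft_force: [-4.7, -3.0, 19.2]
width: 59.8
grasp_force: 30.0
```

The carton touches the bed, with a stiffness of about 10 N/mm. I'm easing off and sliding to the stop.

Emit:
play_rows:
  dp:
    - [0,0,0]
    - [0,0,2]
    - [-0.3,-2.5,0]
    - [-0.2,-2.5,0]
    - [0,0,0]
    - [0,0,0]
  yaw: [0,0,0,0,0,0]

```text
t: 8.27
ee_pos: [497.1, 329.9, 40.8]
orientation: [0.1, 3.14, -0.0]
ft_force: [0.7, -0.8, 5.3]
width: 59.9
grasp_force: 30.0
```

Emit:
play_rows:
  dp:
    - [-0.1,-1,0]
    - [0,0,0]
    - [0,0,0]
  yaw: [0,0,0]

```text
t: 8.52
ee_pos: [497.2, 329.3, 40.9]
orientation: [0.1, 3.139, 0.001]
ft_force: [-0.1, 2.1, 5.1]
width: 59.6
grasp_force: 30.0
```

Emit:
play_rows:
  dp:
    - [-0.1,-1,0]
    - [0,0,0]
    - [0,0,0]
  yaw: [0,0,0]

```text
t: 8.77
ee_pos: [497.2, 328.3, 40.9]
orientation: [0.1, 3.139, 0.001]
ft_force: [0.6, 4.0, 4.5]
width: 59.6
grasp_force: 30.0
```

Emit:
play_rows:
  dp:
    - [-0.1,-1,0]
    - [0,0,0]
    - [0,0,0]
  yaw: [0,0,0]

```text
t: 9.02
ee_pos: [497.0, 327.1, 40.9]
orientation: [0.1, 3.139, 0.001]
ft_force: [0.7, 3.9, 4.7]
width: 59.7
grasp_force: 30.0
```

Emit:
play_rows:
  dp:
    - [-0.1,-1,0]
    - [0,0,0]
    - [0,0,0]
  yaw: [0,0,0]

```text
t: 9.27
ee_pos: [496.8, 326.3, 40.9]
orientation: [0.1, 3.139, 0.001]
ft_force: [-0.4, 4.8, 5.7]
width: 59.7
grasp_force: 30.0
```

Emit:
play_rows:
  dp:
    - [-0.1,-1,0]
    - [0,0,0]
    - [0,0,0]
  yaw: [0,0,0]

```text
t: 9.52
ee_pos: [496.8, 326.2, 40.9]
orientation: [0.1, 3.139, 0.003]
ft_force: [-0.8, 9.0, 3.9]
width: 59.8
grasp_force: 30.0
```

Emit:
play_rows:
  dp:
    - [-0.1,-1,0]
    - [0,0,0]
    - [0,0,0]
  yaw: [0,0,0]

```text
t: 9.77
ee_pos: [496.9, 326.1, 41.0]
orientation: [0.101, 3.138, 0.005]
ft_force: [-1.6, 12.8, 3.2]
width: 60.1
grasp_force: 30.0
```

The stop is touched at y ≈ 326.2. I'm easing off and moving along the jig's x to the fence.

Emit:
play_rows:
  dp:
    - [0,1.5,0]
    - [2,-0.1,0]
    - [2,-0.1,0]
    - [2,-0.1,0]
    - [2,-0.2,0]
    - [0,0,0]
    - [0,0,0]
  yaw: [0,0,0,0,0,0,0]

```text
t: 10.35
ee_pos: [499.6, 326.1, 41.1]
orientation: [-0.102, -3.132, 0.0]
ft_force: [-19.9, 12.2, 20.8]
width: 59.6
grasp_force: 30.0
```

Emit:
play_rows:
  dp:
    - [1,0,0]
    - [0,0,0]
    - [0,0,0]
  yaw: [0,0,0]

```text
t: 10.6
ee_pos: [499.9, 326.0, 41.2]
orientation: [-0.102, -3.13, 0.001]
ft_force: [-22.2, 12.8, 23.5]
width: 60.0
grasp_force: 30.0
```

Emit:
play_rows:
  dp:
    - [1,-0.1,0]
    - [0,0,0]
    - [0,0,0]
  yaw: [0,0,0]

```text
t: 10.85
ee_pos: [500.6, 326.0, 41.2]
orientation: [-0.102, -3.13, 0.001]
ft_force: [-23.5, 12.9, 23.3]
width: 59.9
grasp_force: 30.0
```

Emit:
play_rows:
  dp:
    - [1,0,0]
    - [0,0,0]
    - [0,0,0]
  yaw: [0,0,0]

```text
t: 11.1
ee_pos: [502.3, 325.9, 41.1]
orientation: [-0.102, -3.131, 0.001]
ft_force: [-20.2, 12.2, 21.4]
width: 60.1
grasp_force: 30.0
```

Pushing while it rests on the bed makes the carton bind, and Fz rose with Fx. I'm easing off, lifting a little and looking.

Emit:
play_rows:
  dp:
    - [-5,0,0]
    - [0,1.5,1]
    - [0,0,2]
    - [0,0,0]
    - [0,0,0]
  yaw: [0,0,0,0,0]

```text
t: 11.52
ee_pos: [501.7, 326.0, 43.2]
orientation: [-0.101, -3.138, 0.001]
ft_force: [-2.8, 4.5, -0.4]
width: 60.3
grasp_force: 30.0
```

```bash
python3 - <<'E'
from h import *
o=ctrl.get_obs(); print(o['ee_pos'],o['orientation'],o['ft_force'],o['moment'])
p,T=shot('wrist'); save(p,'w4.png'); C=cloud(p,T); np.save('w4.npy',C)
p2,T2=shot('top'); C2=cloud(p2,T2); np.save('t4.npy',C2)
im=cv2.cvtColor(np.asarray(p2['pixels']),cv2.COLOR_RGB2BGR); cv2.imwrite('pics/t4.png',cv2.resize(im[180:290,80:200],None,fx=5,fy=5,interpolation=cv2.INTER_CUBIC))
E
```

```text
[501.7003207  325.99266409  43.20817016] [-1.01033675e-01 -3.13816953e+00  1.22781539e-03] [-2.77836193  4.52196116 -0.39741896] [ 0.73808622  0.3936587  -0.01382437]
```

View pics/w4.png

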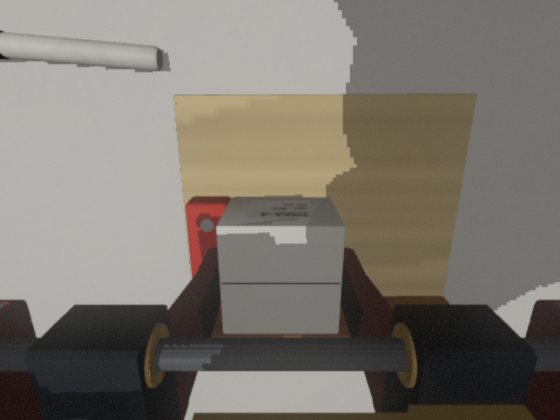

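The carton has not shifted in the grip and lies along the stop (210,240). I'm giving it a hair of clearance and going on to the fence, lifted 2 mm.

Emit:
play_rows:
  dp:
    - [0,1,0]
    - [1.5,-0.1,0]
    - [1.5,-0.1,0]
    - [0,0,0]
    - [0,0,0]
  yaw: [0,0,0,0,0]

```text
t: 12.03
ee_pos: [505.6, 326.9, 43.6]
orientation: [0.101, 3.14, -0.0]
ft_force: [-0.3, -0.1, 0.3]
width: 59.9
grasp_force: 30.0
```

Emit:
play_rows:
  dp:
    - [1,-0.1,0]
    - [0,0,0]
    - [0,0,0]
  yaw: [0,0,0]

```text
t: 12.28
ee_pos: [506.4, 327.0, 43.7]
orientation: [0.1, 3.14, -0.0]
ft_force: [-0.2, 0.2, -0.8]
width: 59.7
grasp_force: 30.0
```

Emit:
play_rows:
  dp:
    - [1,-0.1,0]
    - [0,0,0]
    - [0,0,0]
  yaw: [0,0,0]

```text
t: 12.53
ee_pos: [507.4, 327.0, 43.7]
orientation: [0.1, 3.14, -0.0]
ft_force: [0.1, 0.4, -0.5]
width: 59.8
grasp_force: 30.0
```

Emit:
play_rows:
  dp:
    - [1,-0.1,-0.5]
    - [0,0,0]
    - [0,0,0]
  yaw: [0,0,0]

```text
t: 12.78
ee_pos: [508.4, 326.9, 43.1]
orientation: [-0.1, -3.14, 0.0]
ft_force: [0.5, 0.1, -0.7]
width: 60.0
grasp_force: 30.0
```

Emit:
play_rows:
  dp:
    - [1,-0.1,0]
    - [0,0,0]
    - [0,0,0]
  yaw: [0,0,0]

```text
t: 13.03
ee_pos: [509.4, 326.8, 43.2]
orientation: [0.1, 3.14, 0.0]
ft_force: [-1.0, 0.8, -0.4]
width: 59.8
grasp_force: 30.0
```

Emit:
play_rows:
  dp:
    - [1,-0.1,0]
    - [0,0,0]
    - [0,0,0]
  yaw: [0,0,0]

```text
t: 13.28
ee_pos: [510.4, 326.7, 43.2]
orientation: [-0.1, -3.14, -0.0]
ft_force: [0.0, 0.2, -0.7]
width: 59.8
grasp_force: 30.0
```

Emit:
play_rows:
  dp:
    - [1,-0.1,0]
    - [0,0,0]
    - [0,0,0]
  yaw: [0,0,0]

```text
t: 13.53
ee_pos: [511.2, 326.5, 43.1]
orientation: [-0.1, -3.14, 0.0]
ft_force: [-1.4, 0.3, 0.4]
width: 59.8
grasp_force: 30.0
```

Emit:
play_rows:
  dp:
    - [1,-0.1,0]
    - [0,0,0]
    - [0,0,0]
  yaw: [0,0,0]

```text
t: 13.78
ee_pos: [511.3, 326.5, 43.1]
orientation: [-0.1, -3.138, 0.001]
ft_force: [-5.5, 2.2, 2.2]
width: 59.7
grasp_force: 30.0
```

Emit:
play_rows:
  dp:
    - [1,-0.1,0]
    - [0,0,0]
    - [0,0,0]
  yaw: [0,0,0]

```text
t: 14.03
ee_pos: [511.3, 326.5, 43.1]
orientation: [-0.1, -3.136, 0.001]
ft_force: [-8.9, 2.2, 4.3]
width: 59.9
grasp_force: 30.0
```

The fence touches at x ≈ 511.2. I'm backing off a hair, going down onto the bed, then pressing diagonally.

Emit:
play_rows:
  dp:
    - [-2.5,0,0]
    - [0,-0.8,0]
    - [0,0,-1.5]
    - [0,0,-1.5]
    - [0,0,0]
    - [0,0,0]
  yaw: [0,0,0,0,0,0]

```text
t: 14.53
ee_pos: [511.1, 325.6, 40.8]
orientation: [0.101, 3.14, 0.0]
ft_force: [-3.6, -1.2, 7.1]
width: 59.7
grasp_force: 30.0
```

Emit:
play_rows:
  dp:
    - [1,-0.1,0]
    - [0.5,0,0]
    - [0,0,0]
    - [0,0,0]
  yaw: [0,0,0,0]

```text
t: 14.87
ee_pos: [511.2, 325.6, 40.9]
orientation: [-0.101, -3.138, 0.0]
ft_force: [-8.2, 0.5, 11.8]
width: 59.9
grasp_force: 30.0
```

Emit:
play_rows:
  dp:
    - [0,0,1]
    - [1,-0.1,0]
    - [0.5,0,0]
    - [0,0,0]
    - [0,0,0]
  yaw: [0,0,0,0,0]

```text
t: 15.28
ee_pos: [511.2, 325.4, 41.0]
orientation: [-0.1, -3.135, 0.002]
ft_force: [-11.8, 2.7, 8.2]
width: 59.9
grasp_force: 30.0
```

Emit:
play_rows:
  dp:
    - [0.5,0,-0.2]
    - [0,0,0]
    - [0,0,0]
    - [0,0,0]
    - [0,0,0]
    - [0,0,0]
  yaw: [0,0,0,0,0,0]

```text
t: 15.78
ee_pos: [511.2, 325.4, 40.9]
orientation: [-0.1, -3.134, 0.002]
ft_force: [-14.3, 3.7, 10.1]
width: 59.8
grasp_force: 30.0
```

```bash
python3 - <<'E'
from h import *
o=ctrl.get_obs(); print(o['t'],o['ee_pos'],o['ft_force'],o['moment'])
t=R.from_rotvec(o['orientation']).as_matrix(); print('tilt',np.arccos(-t[2,2]),'y ang',np.degrees(np.arctan2(t[1,1],t[0,1])))
p,T=shot('wrist'); save(p,'w5.png'); C=cloud(p,T)
# carton top and fence top, in tool-aligned jig axes
a=np.radians(-3.45); X=np.array([np.cos(a),np.sin(a)]); Y=np.array([-X[1],X[0]])
c0=o['ee_pos'][:2]; u=(C[...,:2]-c0)@X; v=(C[...,:2]-c0)@Y; z=C[...,2]
for n,m in(('carton front edge',(z>57)&(z<66)&(abs(v)<25)&(abs(u)<60)),('fence top',(z>50)&(z<56.5)&(v>45)&(v<120)&(abs(u)<90)),('stop',(z>27)&(z<33)&(v<-25)&(v>-70)&(u<0)&(u>-50))):
    if m.sum(): print(n,m.sum(),np.percentile(u[m],[1,99]).round(1),np.percentile(v[m],[1,99]).round(1),np.median(z[m]).round(1))
E
```

```text
15.7833 [511.23491819 325.42986058  40.94463561] [-14.27896537   3.67123025  10.10642762] [0.78724681 2.12990168 0.34367933]
tilt 0.005701250483604206 y ang 86.3549016217812
carton front edge 11590 [-32.7  26.1] [-24.5  24.5] 63.0
stop 2449 [-42.6  -1.2] [-54.2 -29.3] 30.8
```

View pics/w5.png

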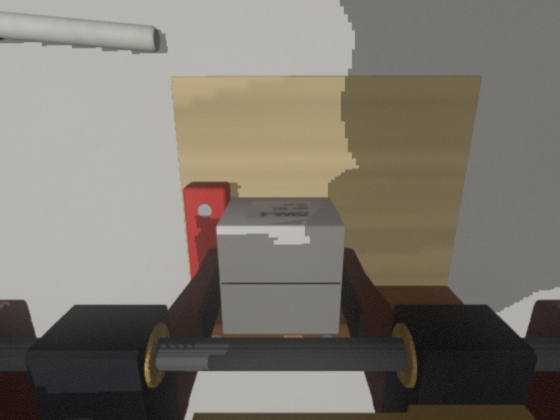

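The carton is square in the corner: its centre is about 3 mm behind the TCP, matching the expected 508 mm. The stop face is about 29.3 mm to the side, so it is touching, and the top is at z ≈ 63. The push is about 14 N into the fence and 10 N down, and steady. Handing in.

```bash
python3 -c "
from workcell import ticket
print(ticket.close_job())"
```

```text
the job is handed in; nothing more can be done
None
```

I handed the job in with the carton upright and square in the jig corner, touching the fence and the stop and still gripped. The wrist readings show a steady push of about 14 N into the fence and 10 N down, about 18 N in all; no verdict was returned.

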